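# Ease the lyre clamp back one notch

### The job

The ratchet clamp squeezes the lyre blank a little too tightly: ease it by one notch. With a fingertip flip the red pawl up out of the ratchet wheel so that it stays up, push the topmost wooden spoke towards the blank so that the wheel turns back one tooth (a twelfth of a turn), then press the pawl down again until it sits in the next notch. Only touch and push: pick nothing up, and leave the lyre blank and the other things on the bench where they are.

Things in the scene. Friction and masses are not known exactly. Their poses are not given: they have to be found in the camera images.
- clamp: Wooden ratchet clamp fixed to the bench. Origin: on the bench top under the wheel's centre. Its x axis runs level along the bed from the wheel to the jaw, blank and end stop; y along the wheel's axle towards the spoked hub; z up. Bed 30 mm high, 76 mm wide under the wheel (x -95 to 105 mm), 130 mm wide under the blank (x to 295 mm). The jaw, 93 mm high at x 100 to 120 mm, backs off 8 mm per notch.
- wheel_axle (a point): Point on the wheel's level axle in the plane of the spokes (clamp x 0, y 50 mm, height 100 mm). Six round wooden spokes, 12 mm thick, stand out from the hub at 60 degree spacing and reach 84 mm from the axle. They turn with the ratchet wheel: steel, upright at clamp y -7 to 7 mm, 112 mm across, 12 saw teeth 10 mm deep.
- spoke_end (a point): Outer end of the topmost spoke, the one to push. At the start it leans 15 degrees from upright away from the blank (clamp x -22 mm, y 50 mm, height 181 mm); one notch back brings it to 15 degrees on the blank's side. Its topmost 55 mm are free to push from the side away from the blank.
- wheel (a joint): Angle of the ratchet wheel (rad): 0 to 0.03 at the start, growing as it turns back (top moves along clamp +x). One notch is 0.524. Locked by the pawl when that is down; with the pawl up it turns with about 0.5 N at the spoke's end and stays where left. From 0.35 to 0.59, closing the pawl with about 10 N on its ball lets its nose into the notch and may drive the wheel on a little; past 0.61 the pawl meets the next tooth.
- pawl (a joint): Angle of the red pawl (rad): about 0 seated in a notch (-0.04 to 0.05), growing as its nose is lifted, at most 1.3. Clear of the teeth above 0.25; flip it up well beyond that, to about 0.8. A stiff hinge keeps it wherever it is left.
- pawl_pivot (a point): Pivot of the pawl, axis along clamp y (clamp x 62 mm, y 0, height 158 mm). The pawl is a red bar 10 mm thick that, seated, reaches from here 60 mm along clamp -x to its nose on top of the wheel. Wooden cheeks at clamp y 13 to 23 mm and -41 to -31 mm carry it: 168 mm high at x 48 to 76 mm, 120 mm high at x -50 to 50 mm.
- pawl_knob (a point): Centre of the red ball, 18 mm across, on an 8 mm stem that stands up from the pawl at its pivot: seated, it lies 5 mm from the pivot along clamp -x and 52 mm above it (height 210 mm). Pushing the ball along clamp +x, about 35 mm, lifts the pawl's nose (1 to 2 N); pushing it back along -x presses the nose down into the teeth.
- blank: Lyre blank of pale wood, loose, lying flat in the clamp on the 30 mm bed: body about 130 x 155 mm and 32 mm thick, with two arms and a crossbar to clamp +y (184 mm). Origin: middle of the body's underside. Not to be moved.
- glue_jar: Glue jar with yellow lid, 60 mm across, 85 mm high, standing beside the clamp. Origin: centre of its underside. Leave alone.
- cup: Blue ceramic cup, 72 mm across, 80 mm high, standing beside the clamp. Origin: centre of its underside. Leave alone.
- plane: Small wooden plane, 120 x 45 mm and 77 mm high with its steel iron, standing beside the clamp. Origin: centre of its underside. Leave alone.

How it is judged:
By the outcome, as a careful person would: the job done as asked, in the order asked, and still so for the second after the job is handed in, with the robot touching nothing.
It also fails if it takes over 54 s, if anything falls off the work surface, if the arm or the gripper's body presses on something with over 40 N, if the wrist force passes 120 N, or if a joint passes its speed limit or range.

### The arm

A 6-joint arm with a two-finger parallel gripper is mounted at the origin on the work surface. World frame = base frame: x ahead of the robot, y to its left, z up, the work surface at z = 0. Lengths are in m, angles in rad, forces in N, time in s.
With the tool pointing down it reaches from about 0.375 to 0.9 m from the base axis. Payload 3.1 kg.
Tool frame: the origin (TCP) lies on the centre line of the jaws, within the pads' length; the fingertips stand ahead of it and the grasp point (between the pads) lies 3 mm ahead of it (robot.tip_reach is the z of the fingertips in the tool frame, in m); z points along the fingers, y is the line along which they close (so a half turn about z gives the same grasp; the last joint's range is limited). The gripper opens to 87 mm and grips with 3 to 60 N. Pads are 19 mm wide; open, the fingers measure 117 mm over their backs; the gripper's body (75 mm by 190 mm) begins 51 mm behind the grasp point.
Start: joints at [-1.333, 0.527, 1.433, -0, 1.181, -0.178], TCP at [0.253, -0.571, 0.245] pointing down, gripper open.
Joint ranges: [-3.08, 3.08], [-0.75, 2.2], [0.22, 2.44], [-1.43, 4.57], [0, 2.65], [-2.85, 2.85]. Speed limits (rad/s): [2.79, 2.79, 3.14, 3.14, 3.14, 3.14].

### API

Orientations are given as a unit quaternion [x, y, z, w].
In Python, from rig import sensors, eyes, ticket, robot gives the robot as it stands.
- The arm moves only by the tool drive_tool, never from a script. Its argument "deltas" is a list that holds one entry, the list of rows, each a list of 6 numbers: the shift along the tool's x, y, z in mm, then the turn, a rotation vector about the tool's x, y, z in rad. A call has 1 to 8 rows; each row shifts and turns the commanded pose from where the row before left it, along the tool's axes as they then stand; what a row does not reach is not made up. A row lasts 1/12 s, in which the tool goes at most 41.7 mm and 7.16 degrees, less where a joint would pass 70% of its speed; a pose out of reach is approached as far as the arm can. A call is refused whole if a number of a shift passes 41.7 or a number of a turn 0.125, either way. A call with a gripper value outside its range is refused whole. "gripper" is the opening in per cent of the stroke, from 0 (shut) to 100 (fully open), set as the call begins (left out, the last holds). The fingers move at their own pace and stop on an object; "squeeze" is the grip in N (left out, the last holds). Time passes only in rows, so rows that do not move let the fingers close. It gives the time, the measured TCP pose, the force, the opening and the grip force at its end, in the units of the state.
- sensors.get_obs(): the state, without advancing time (a new reading comes with each control period).
- eyes.camera(name): name is "side" or "top"; returns a dict with "img" (400x640x3 uint8, red, green, blue), "fov_y" (degrees; the focal length in pixels is half the picture's height over the tangent of half this angle, whatever the lens; pixels are square), "cx", "cy" (the principal point, pixels), "D" ([k1, k2, p1, p2, k3] as OpenCV has them; the pictures are not rectified), "xyz" and "attitude" of the camera in the world. Camera axes: x right, y up, looking along -z (the intrinsics and any distortion apply to the point x, -y, -z); pixel columns grow to the right and rows downward; lengths in m; the calibration is good to about 2 mm. A picture is of the moment at which its call begins. There is no depth.
- ticket.hand_in(): hands the job in; it is judged then, once.
The state is a dict: "time": time; "q": joint angles; "joint_velocities": joint speeds; "joint_torque": joint torques, N m; "position": TCP position; "tool_rot": TCP orientation; "ft_force": force on the tool from outside, world axes, zero at the start; "moment": the same for the moment, N m; "grip_width": finger opening in m; "grip_force": force on a finger pad.
Only numpy, scipy, OpenCV 4.12 (cv2) and the standard library are available. Lean on these libraries where they do the work, as an engineer would, in place of code of your own. Each camera call takes 0.05 s, during which the arm holds its last target. There are 200 camera calls.

## Working session

There is one attempt and no reset: what is moved stays moved. The work goes in short steps, Python scripts to look and compute and a tool call to move; the robot and the scene stay as the last step left them, time stands still between calls to the robot, and variables do not carry over. Pictures are saved under pics/ and viewed, at most 10 in all, crops included, and the job is handed in when it is done.

Besides the shell and the picture viewer there is one more tool, called after "Call:" in YAML: its name, and indented under it one key for each argument. drive_tool: Moves the arm, as the interface text tells. Its arguments: {"type":"object","properties":{"deltas":{"type":"array"},"gripper":{"type":"number"},"squeeze":{"type":"number"}},"required":["deltas"]}

```bash
mkdir -p pics; cat > h.py <<'E'
import numpy as np, cv2
from rig import sensors, eyes, ticket, robot
from scipy.spatial.transform import Rotation as R
E
python3 - <<'E'
from h import *
for n in("side","top"):
    c=eyes.camera(n); cv2.imwrite(f"pics/{n}0.png",c["img"][:,:,::-1])
    print(n,{k:v for k,v in c.items() if k!="img"})
o=sensors.get_obs();print(o["position"],o["tool_rot"],o["time"],robot.tip_reach)
E
```

```text
side {'fov_y': 49.675749128370235, 'cx': 321.90793839553777, 'cy': 198.92442929687226, 'D': array([-0.00951471,  0.        ,  0.        ,  0.        ,  0.        ]), 'xyz': array([0.21246092, 0.69506464, 0.85238713]), 'attitude': array([-0.09913539,  0.39757945,  0.8840144 , -0.22499177])}
top {'fov_y': 49.18604207155396, 'cx': 320.28459107742725, 'cy': 198.75533472265263, 'D': array([-0.10514866,  0.        ,  0.        ,  0.        ,  0.        ]), 'xyz': array([ 0.49913543, -0.05245717,  1.22896234]), 'attitude': array([ 0.0314102 , -0.03149789, -0.7058576 ,  0.70695568])}
[ 0.25289507 -0.57085678  0.2436604 ] [ 9.78356648e-01  2.06923354e-01 -4.82200372e-05 -9.96411296e-04] 0.1 0.022
```

View pics/side0.png

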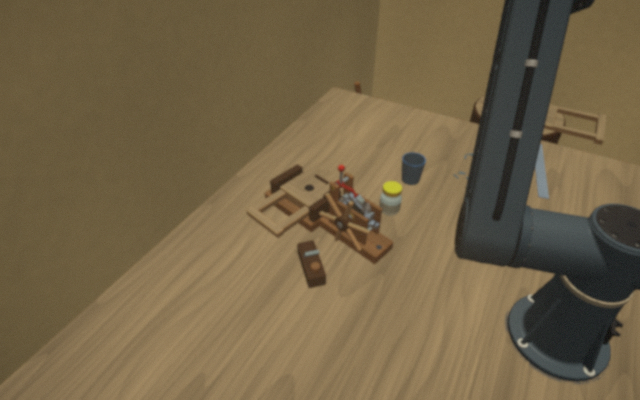

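View pics/top0.png

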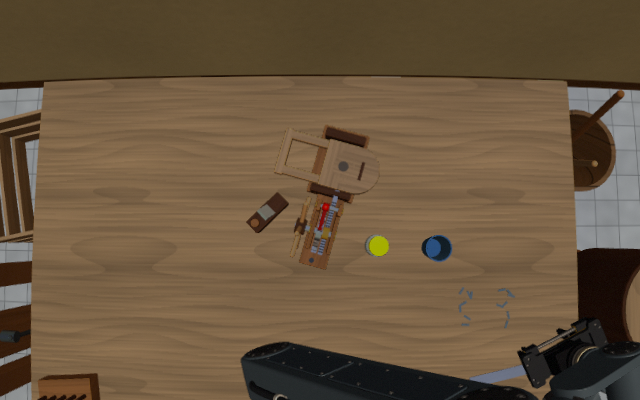

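The side view has the red ball at about (341,168) and the clamp around (345,215). In the top view the clamp runs from (313,265) up to (345,135), with the ball near (326,208) and the spokes on the left at (300,225). I'll enlarge both views.

```bash
cat >> h.py <<'E'
def K(c):
    f=200/np.tan(np.radians(c["fov_y"])/2); return np.array([[f,0,c["cx"]],[0,f,c["cy"]],[0,0,1.]])
def ray(c,uv):
    p=cv2.undistortPoints(np.array([[uv]],float),K(c),c["D"])[0,0]
    d=R.from_quat(c["attitude"]).apply([p[0],-p[1],-1]); return c["xyz"],d/np.linalg.norm(d)
def plane(c,uv,z):
    o,d=ray(c,uv); return o+d*(z-o[2])/d[2]
def tri(c1,u1,c2,u2):
    A=[];b=[]
    for o,d in(ray(c1,u1),ray(c2,u2)):
        M=np.eye(3)-np.outer(d,d);A.append(M);b.append(M@o)
    return np.linalg.lstsq(np.vstack(A),np.hstack(b),rcond=None)[0]
def proj(c,P):
    q=R.from_quat(c["attitude"]).inv().apply(np.atleast_2d(P)-c["xyz"])*[1,-1,-1]
    return cv2.projectPoints(q,np.zeros(3),np.zeros(3),K(c),c["D"])[0][:,0]
def crop(c,x,y,w,h,s,name):
    cv2.imwrite(name,cv2.resize(c["img"][y:y+h,x:x+w,::-1],None,fx=s,fy=s,interpolation=cv2.INTER_CUBIC))
E
python3 - <<'E'
from h import *
s=eyes.camera("side");t=eyes.camera("top")
a=cv2.resize(s["img"][150:290,240:400,::-1],None,fx=5,fy=5,interpolation=2)[:600]
cv2.imwrite("pics/s1.png",a[:600,:800])
crop(t,245,120,145,155,3.8,"pics/t1.png")
for n,c in(("s",s),("t",t)):
    h=cv2.cvtColor(c["img"],cv2.COLOR_RGB2HSV)
    m=(((h[...,0]<6)|(h[...,0]>174))&(h[...,1]>170)&(h[...,2]>90)).astype(np.uint8)
    k,_,st,ce=cv2.connectedComponentsWithStats(m)
    print(n,[(st[i].tolist(),ce[i].round(1).tolist()) for i in range(1,k) if st[i][4]>8])
E
```

```text
s [([339, 166, 5, 4, 18], [340.8, 167.5]), ([342, 184, 11, 7, 26], [347.1, 187.3])]
t [([318, 203, 12, 27, 112], [323.5, 213.5])]
```

View pics/s1.png

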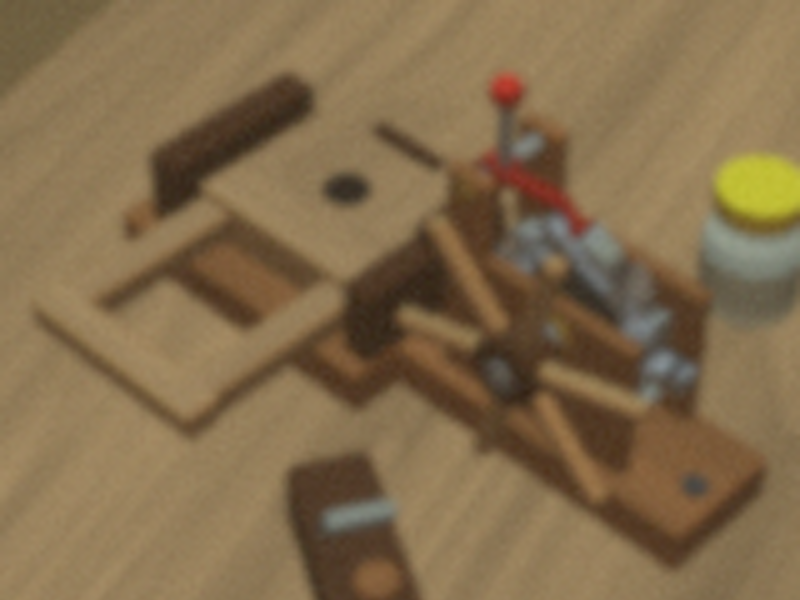

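View pics/t1.png

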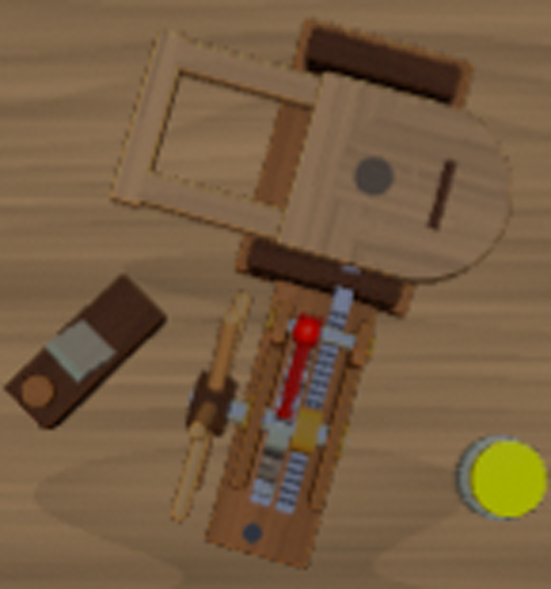

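Crops: in the side view the ball is at (341,167.7), the topmost spoke end at (350.6,203.6) and the bed corners at (393,244) and (375,258). In the top view the ball is at (325.8,207.1) and the bed end corners at (299.5,261.6) and (326,269.2). The spoke hub is towards world +y.

```bash
python3 - <<'E'
from h import *
from scipy.optimize import least_squares
s=eyes.camera("side");t=eyes.camera("top")
print("ball",tri(s,(341,167.7),t,(325.8,207.1)))
obs=[(t,(325.8,207.1),(57,0,210)),(s,(341,167.7),(57,0,210)),(t,(299.5,261.6),(-95,38,30)),(t,(326,269.2),(-95,-38,30)),
(s,(393,244),(-95,-38,30)),(s,(375,258),(-95,38,30)),(s,(350.6,203.6),(-22,50,181))]
def f(p): 
    r=R.from_euler('z',p[2])
    return np.ravel([proj(c,r.apply(np.array(q)/1e3)+[p[0],p[1],0])[0]-uv for c,uv,q in obs])
q=least_squares(f,[.45,-.05,-.2],loss='soft_l1');p=q.x;print(p,f(p).reshape(-1,2).round(1))
r=R.from_euler('z',p[2]); T=lambda q:(r.apply(np.array(q)/1e3)+[p[0],p[1],0]).round(3)
for n,q in dict(ball=(57,0,210),spoke=(-22,50,181),hub=(0,50,100)).items(): print(n,T(q),proj(t,T(q)).round(0))
print("jar",plane(t,(377,246),.085),"cup",plane(t,(437,248),.08))
E
```

```text
ball [ 0.56997089 -0.06569278  0.20899464]
[ 0.51454212 -0.05117815 -0.24469656] [[-0.2  0.3]
 [-0.3 -0.2]
 [-1.8  0.9]
 [-1.2  0.1]
 [-0.4 -3.4]
 [-0.3 -0.9]
 [ 1.4 -2.5]]
ball [ 0.57  -0.065  0.21 ] [[326. 207.]]
spoke [0.505 0.003 0.181] [[297. 235.]]
hub [ 0.527 -0.003  0.1  ] [[301. 227.]]
jar [ 0.47759517 -0.20079821  0.085     ] cup [ 0.47175887 -0.36051501  0.08      ]
```

Call:
drive_tool:
  deltas:
    - [[0, 0, 0, 0, 0, 0.11], [0, 0, 0, 0, 0, 0.11], [0, 0, 0, 0, 0, 0.11], [0, 0, 0, 0, 0, 0.11], [0, 0, 0, 0, 0, 0.11], [0, 0, 0, 0, 0, 0.112], [0, 0, 0, 0, 0, 0], [0, 0, 0, 0, 0, 0]]
  gripper: 0
  squeeze: 10

```text
time: 0.97
position: [0.253, -0.5714, 0.2445]
tool_rot: [0.993, -0.121, -0.0, -0.0]
ft_force: [-0.6, 0.2, -0.2]
grip_width: 0.0416
grip_force: 0.0
```

```bash
cat >> h.py <<'E'
CL=R.from_euler('z',-.2447); C0=np.array([.5145,-.0512,0])
def where(*goal):
    o=sensors.get_obs(); p=CL.inv().apply(o["position"]-C0)*1e3
    r=R.from_quat(o["tool_rot"])
    print("t",round(o["time"],2),"clamp TCP",p.round(1),"F clamp",CL.inv().apply(o["ft_force"]).round(1),"yaw err vs clamp",(CL.inv()*r).as_rotvec().round(3),"open",o["grip_width"])
    for g in goal: print("to",g,"tool delta",r.inv().apply(CL.apply(np.array(g)-p)).round(1)); p=np.array(g)
E
python3 -c "
from h import *
where((0,0,245),(0,0,217))"
```

```text
t 0.97 clamp TCP [-127.7 -568.   244.5] F clamp [-0.6  0.  -0.2] yaw err vs clamp [-3.141 -0.004  0.   ] open 0.04159959038244934
to (0, 0, 245) tool delta [ 1.290e+02 -5.677e+02 -4.000e-01]
to (0, 0, 217) tool delta [ 0.  0. 28.]
```

Call:
drive_tool:
  deltas:
    - [[8, -35, 0, 0, 0, 0], [8, -35, 0, 0, 0, 0], [8, -35, 0, 0, 0, 0], [8, -35, 0, 0, 0, 0], [8, -35, 0, 0, 0, 0], [8, -35, 0, 0, 0, 0], [8, -35, 0, 0, 0, 0], [8, -35, 0, 0, 0, 0]]

```text
time: 1.63
position: [0.3836, -0.3138, 0.2447]
tool_rot: [0.993, -0.121, 0.0, 0.0]
ft_force: [0.4, -1.3, 0.2]
grip_width: 0.0008
grip_force: 0.0
```

Call:
drive_tool:
  deltas:
    - [[8, -35, 0, 0, 0, 0], [8, -35, 0, 0, 0, 0], [8, -35, 0, 0, 0, 0], [8, -35, 0, 0, 0, 0], [8, -35, 0, 0, 0, 0], [8, -35, 0, 0, 0, 0], [8, -35, 0, 0, 0, 0], [8, -35, 0, 0, 0, 0]]

```text
time: 2.3
position: [0.5137, -0.0576, 0.2448]
tool_rot: [0.993, -0.121, 0.0, 0.0]
ft_force: [0.6, -0.9, 0.1]
grip_width: 0.0007
grip_force: 0.0
```

Call:
drive_tool:
  deltas:
    - [[0, -8, 0, 0, 0, 0], [0, 0, 10, 0, 0, 0], [0, 0, 10, 0, 0, 0], [0, 0, 7, 0, 0, 0], [0, 0, 0, 0, 0, 0], [0, 0, 0, 0, 0, 0]]

```text
time: 2.8
position: [0.5141, -0.0527, 0.2165]
tool_rot: [0.992, -0.123, -0.001, -0.0]
ft_force: [1.0, -0.0, -0.2]
grip_width: 0.0002
grip_force: 0.0
```

```bash
python3 -c "
from h import *
where((0,0,217))
s=eyes.camera('side');t=eyes.camera('top')
a=cv2.resize(s['img'][120:270,260:420,::-1],None,fx=3.5,fy=3.5)
b=cv2.resize(t['img'][170:320,250:330,::-1],None,fx=3,fy=3.5)
cv2.imwrite('pics/m2.png',np.hstack([a,b]))"
```

```text
t 2.8 clamp TCP [ -0.   -1.6 216.5] F clamp [ 0.9  0.2 -0.2] yaw err vs clamp [ 3.142 -0.004 -0.004] open 0.00018308461996692065
to (0, 0, 217) tool delta [-0.  -1.6 -0.5]
```

View pics/m2.png

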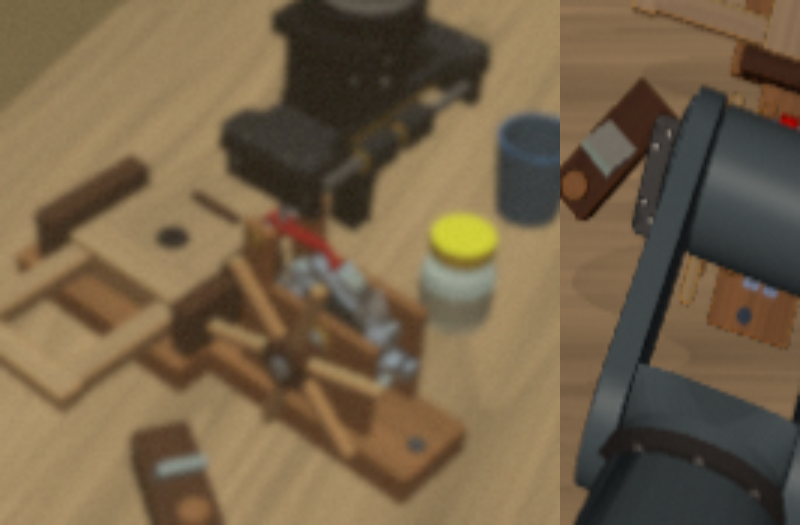

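The finger is lined up behind the pawl on its wheel side; the ball is hidden behind the hand at about crop (283,168). I'll push along +x to about 78 mm.

Call:
drive_tool:
  deltas:
    - [[12, 0, 0, 0, 0, 0], [12, 0, 0, 0, 0, 0], [6, 0, 0, 0, 0, 0], [6, 0, 0, 0, 0, 0], [6, 0, 0, 0, 0, 0], [6, 0, 0, 0, 0, 0], [6, 0, 0, 0, 0, 0], [6, 0, 0, 0, 0, 0]]

```text
time: 3.57
position: [0.5731, -0.066, 0.2173]
tool_rot: [0.992, -0.122, -0.001, -0.0]
ft_force: [-2.0, 1.1, -1.0]
grip_width: 0.0007
grip_force: 0.8
```

Call:
drive_tool:
  deltas:
    - [[6, 0, 0, 0, 0, 0], [6, 0, 0, 0, 0, 0], [5, 0, 0, 0, 0, 0], [2, 0, 0, 0, 0, 0], [0, 0, 0, 0, 0, 0]]

```text
time: 3.98
position: [0.5918, -0.0706, 0.217]
tool_rot: [0.992, -0.122, -0.001, -0.0]
ft_force: [-1.3, 0.4, -1.4]
grip_width: 0.0003
grip_force: 0.7
```

```bash
python3 -c "
from h import *
where((0,0,217))"
```

```text
t 3.98 clamp TCP [ 7.97e+01 -1.00e-01  2.17e+02] F clamp [-1.4  0.  -1.4] yaw err vs clamp [-3.141e+00  1.000e-03  2.000e-03] open 0.0003082784277375644
to (0, 0, 217) tool delta [-79.7  -0.1   0.1]
```

Call:
drive_tool:
  deltas:
    - [[-20, 0, 0, 0, 0, 0], [-30, 0, 0, 0, 0, 0], [-30, 0, 0, 0, 0, 0], [-30, 0, 0, 0, 0, 0], [-30, 0, 0, 0, 0, 0], [-30, 0, 0, 0, 0, 0], [0, 0, 0, 0, 0, 0]]

```text
time: 4.57
position: [0.4204, -0.0271, 0.2173]
tool_rot: [0.993, -0.122, -0.003, -0.001]
ft_force: [-1.8, -0.7, 0.2]
grip_width: 0.0007
grip_force: 0.0
```

```bash
python3 -c "
from h import *
where((-70,50,182))
s=eyes.camera('side');t=eyes.camera('top')
a=cv2.resize(s['img'][120:270,260:420,::-1],None,fx=3.5,fy=3.5)
b=cv2.resize(t['img'][170:320,270:350,::-1],None,fx=3,fy=3.5)
cv2.imwrite('pics/m3.png',np.hstack([a,b]))"
```

```text
t 4.57 clamp TCP [-97.1   0.6 217.3] F clamp [-1.6 -1.1  0.2] yaw err vs clamp [-3.141 -0.     0.01 ] open 0.0006821749643018396
to (-70, 50, 182) tool delta [ 27.4 -49.4  35.2]
```

View pics/m3.png

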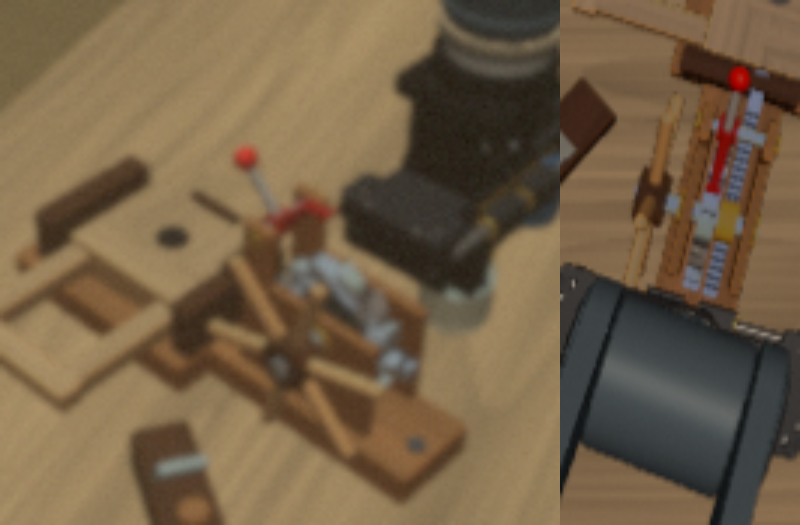

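The pawl is up: the ball is at side crop (245,157) and the nose is lifted clear. Next is the spoke.

Call:
drive_tool:
  deltas:
    - [[0, -25, 0, 0, 0, 0], [0, -25, 0, 0, 0, 0], [4, 0, 17, 0, 0, 0], [4, 0, 18, 0, 0, 0], [10, 0, 0, 0, 0, 0], [15, 0, 0, 0, 0, 0], [15, 0, 0, 0, 0, 0], [0, 0, 0, 0, 0, 0]]

```text
time: 5.33
position: [0.4917, 0.0056, 0.1837]
tool_rot: [0.992, -0.123, 0.004, 0.0]
ft_force: [0.7, 0.2, 0.0]
grip_width: 0.0002
grip_force: 0.0
```

```bash
python3 -c "
from h import *
where((-1,50,182))"
```

```text
t 5.33 clamp TCP [-35.9  49.6 183.7] F clamp [0.6 0.4 0. ] yaw err vs clamp [-3.141e+00  2.000e-03 -1.400e-02] open 0.00024234569651268386
to (-1, 50, 182) tool delta [34.8 -0.5  2. ]
```

Call:
drive_tool:
  deltas:
    - [[6, 0, 0, 0, 0, 0], [6, 0, 0, 0, 0, 0], [6, 0, 0, 0, 0, 0], [5, 0, 0, 0, 0, 0], [4, 0, 0, 0, 0, 0], [2, 0, 0, 0, 0, 0], [0, 0, 0, 0, 0, 0], [0, 0, 0, 0, 0, 0]]

```text
time: 6.0
position: [0.5137, 0.0003, 0.1825]
tool_rot: [0.992, -0.122, 0.0, 0.0]
ft_force: [-0.9, -0.0, -0.0]
grip_width: 0.0004
grip_force: 0.0
```

```bash
python3 -c "
from h import *
where((-1,50,182))"
```

```text
t 6.0 clamp TCP [-13.2  49.8 182.5] F clamp [-0.8 -0.2 -0. ] yaw err vs clamp [ 3.142e+00 -1.000e-03  0.000e+00] open 0.0003643984197992689
to (-1, 50, 182) tool delta [12.2 -0.2  0.5]
```

Call:
drive_tool:
  deltas:
    - [[4, 0, 0, 0, 0, 0], [4, 0, 0, 0, 0, 0], [3, 0, 0, 0, 0, 0], [1, 0, 0, 0, 0, 0], [0, 0, 0, 0, 0, 0], [0, 0, 0, 0, 0, 0]]

```text
time: 6.5
position: [0.5256, -0.0026, 0.1826]
tool_rot: [0.992, -0.122, 0.0, 0.0]
ft_force: [-0.6, 0.1, 0.2]
grip_width: 0.0004
grip_force: 0.0
```

```bash
python3 -c "
from h import *
where((-1,50,182))"
```

```text
t 6.5 clamp TCP [ -1.   49.8 182.6] F clamp [-0.6  0.   0.2] yaw err vs clamp [-3.142e+00  1.000e-03 -1.000e-03] open 0.00035602914854492425
to (-1, 50, 182) tool delta [-0.  -0.2  0.6]
```

Call:
drive_tool:
  deltas:
    - [[-10, 0, 0, 0, 0, 0], [-25, 0, 0, 0, 0, 0], [-25, 0, 0, 0, 0, 0], [-25, 0, -17, 0, 0, 0], [-15, 0, -20, 0, 0, 0], [0, 0, -20, 0, 0, 0], [0, 0, -20, 0, 0, 0], [0, 0, 0, 0, 0, 0]]

```text
time: 7.17
position: [0.4295, 0.0216, 0.2629]
tool_rot: [0.993, -0.122, 0.004, 0.0]
ft_force: [0.4, -0.3, 0.4]
grip_width: 0.0006
grip_force: 0.0
```

```bash
python3 -c "
from h import *
where((-70,50,182))
s=eyes.camera('side')
a=cv2.resize(s['img'][150:260,280:400,::-1],None,fx=5,fy=5,interpolation=2)
for d in range(-25,26,10):
    d_=np.radians(d); P=C0+CL.apply(np.array([84*np.sin(d_),50,100+84*np.cos(d_)])/1e3)
    u=proj(s,P)[0]; print(d,((u-[280,150])*5).round(0))
cv2.imwrite('pics/m4.png',a)"
```

```text
t 7.17 clamp TCP [-100.1   50.1  262.9] F clamp [ 0.4 -0.2  0.4] yaw err vs clamp [-3.141  0.    -0.013] open 0.0006246434616405673
to (-70, 50, 182) tool delta [29.4  0.1 81.1]
-25 [382. 277.]
-15 [360. 255.]
-5 [336. 237.]
5 [313. 223.]
15 [289. 214.]
25 [267. 209.]
```

View pics/m4.png

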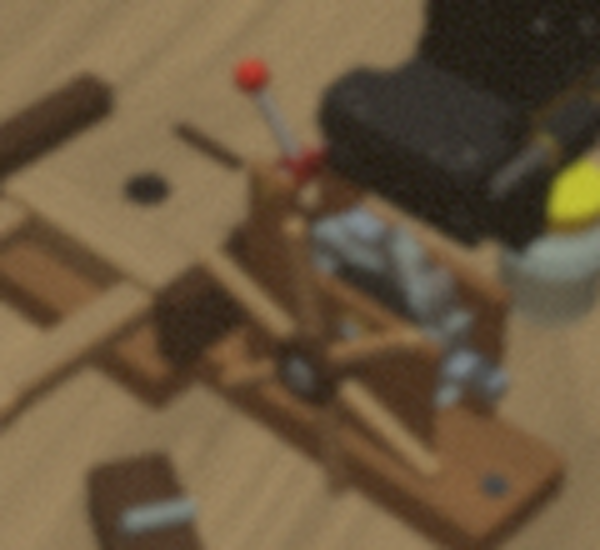

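Spoke end now at crop (295,228), about 25–29° on from its start, inside the notch window. The pawl is still up. Next I'll go to the far side of the ball.

Call:
drive_tool:
  deltas:
    - [[0, 25, 0, 0, 0, 0], [0, 25, 0, 0, 0, 0], [35, 0, 0, 0, 0, 0], [35, 0, 0, 0, 0, 0], [35, 0, 0, 0, 0, 0], [35, 0, 0, 0, 0, 0], [35, 0, 0, 0, 0, 0], [35, 0, 0, 0, 0, 0]]

```text
time: 7.88
position: [0.6203, -0.0779, 0.2575]
tool_rot: [0.992, -0.122, -0.002, -0.0]
ft_force: [0.3, -0.3, 0.1]
grip_width: 0.0002
grip_force: 0.0
```

Call:
drive_tool:
  deltas:
    - [[30, 0, 0, 0, 0, 0], [0, 0, 0, 0, 0, 0], [0, 0, 20, 0, 0, 0], [0, 0, 20, 0, 0, 0], [0, 0, 7, 0, 0, 0], [0, 0, 0, 0, 0, 0]]

```text
time: 8.38
position: [0.6461, -0.0842, 0.2089]
tool_rot: [0.992, -0.122, -0.004, -0.001]
ft_force: [0.4, 0.1, -1.4]
grip_width: 0.001
grip_force: 0.0
```

```bash
python3 -c "
from h import *
where((90,0,213))"
```

```text
t 8.38 clamp TCP [ 1.357e+02 -1.000e-01  2.089e+02] F clamp [ 0.3  0.2 -1.4] yaw err vs clamp [-3.141e+00  1.000e-03  1.300e-02] open 0.0009884053296658367
to (90, 0, 213) tool delta [-45.7  -0.1  -3.8]
```

Call:
drive_tool:
  deltas:
    - [[-8, 0, 0, 0, 0, 0], [-8, 0, -1, 0, 0, 0], [-8, 0, -1, 0, 0, 0], [-8, 0, -1, 0, 0, 0], [-8, 0, 0, 0, 0, 0], [-6, 0, 0, 0, 0, 0], [-4, 0, 0, 0, 0, 0], [0, 0, 0, 0, 0, 0]]

```text
time: 9.05
position: [0.5986, -0.0722, 0.2155]
tool_rot: [0.993, -0.122, -0.001, -0.0]
ft_force: [0.1, -0.2, 0.3]
grip_width: 0.0006
grip_force: 0.3
```

Call:
drive_tool:
  deltas:
    - [[-2, 0, 0, 0, 0, 0], [-2, 0, 0, 0, 0, 0], [0, 0, 0, 0, 0, 0]]

```text
time: 9.3
position: [0.596, -0.0718, 0.2151]
tool_rot: [0.992, -0.122, -0.001, -0.0]
ft_force: [-0.2, 1.8, -0.5]
grip_width: 0.0005
grip_force: 0.4
```

```bash
python3 -c "
from h import *
where((75,0,213))"
```

```text
t 9.3 clamp TCP [ 8.400e+01 -2.000e-01  2.151e+02] F clamp [-0.6  1.7 -0.5] yaw err vs clamp [-3.142e+00  1.000e-03  2.000e-03] open 0.0005378023178499248
to (75, 0, 213) tool delta [-9.  -0.2  2.1]
```

Call:
drive_tool:
  deltas:
    - [[-2, 0, 0, 0, 0, 0], [-2, 0, 0, 0, 0, 0], [-1, 0, 0, 0, 0, 0], [-1, 0, 0, 0, 0, 0], [0, 0, 0, 0, 0, 0]]

```text
time: 9.72
position: [0.5905, -0.0704, 0.2155]
tool_rot: [0.992, -0.122, -0.0, -0.0]
ft_force: [0.7, 0.4, 0.2]
grip_width: 0.0005
grip_force: 0.4
```

Call:
drive_tool:
  deltas:
    - [[-1, 0, 0, 0, 0, 0], [-1, 0, 0, 0, 0, 0], [0, 0, 0, 0, 0, 0]]

```text
time: 9.97
position: [0.5886, -0.0699, 0.2155]
tool_rot: [0.992, -0.122, -0.0, -0.0]
ft_force: [0.9, -0.3, 0.6]
grip_width: -0.0001
grip_force: 0.5
```

```bash
python3 -c "
from h import *
where((75,0,213))"
```

```text
t 9.97 clamp TCP [ 7.640e+01 -2.000e-01  2.155e+02] F clamp [ 1.  -0.1  0.6] yaw err vs clamp [-3.142e+00  1.000e-03  1.000e-03] open -9.029902075485786e-05
to (75, 0, 213) tool delta [-1.4 -0.2  2.5]
```

Call:
drive_tool:
  deltas:
    - [[-1, 0, 0, 0, 0, 0], [-1, 0, 0, 0, 0, 0], [0, 0, 0, 0, 0, 0]]

```text
time: 10.22
position: [0.5874, -0.0696, 0.2157]
tool_rot: [0.992, -0.122, 0.001, 0.0]
ft_force: [2.2, 0.8, 0.7]
grip_width: 0.001
grip_force: 1.2
```

Call:
drive_tool:
  deltas:
    - [[-1, 0, 0, 0, 0, 0], [-1, 0, 0, 0, 0, 0], [0, 0, 0, 0, 0, 0]]

```text
time: 10.47
position: [0.5869, -0.0695, 0.216]
tool_rot: [0.992, -0.122, 0.003, 0.0]
ft_force: [6.0, -0.4, -1.5]
grip_width: 0.0004
grip_force: 2.9
```

```bash
python3 -c "
from h import *
where((75,0,213))"
```

```text
t 10.47 clamp TCP [ 7.47e+01 -2.00e-01  2.16e+02] F clamp [ 6.   1.1 -1.5] yaw err vs clamp [-3.141e+00  1.000e-03 -8.000e-03] open 0.0003647365179150927
to (75, 0, 213) tool delta [ 0.3 -0.2  3. ]
```

Call:
drive_tool:
  deltas:
    - [[-1, 0, 0, 0, 0, 0], [-1, 0, 0, 0, 0, 0], [0, 0, 0, 0, 0, 0], [0, 0, 0, 0, 0, 0]]

```text
time: 10.8
position: [0.5866, -0.0695, 0.2161]
tool_rot: [0.992, -0.123, 0.005, 0.0]
ft_force: [8.3, -0.9, -3.6]
grip_width: 0.0007
grip_force: 4.4
```

Call:
drive_tool:
  deltas:
    - [[-1, 0, 0, 0, 0, 0], [0, 0, 0, 0, 0, 0], [0, 0, 0, 0, 0, 0]]

```text
time: 11.05
position: [0.5865, -0.0695, 0.2162]
tool_rot: [0.992, -0.123, 0.006, 0.001]
ft_force: [10.4, -0.6, -4.8]
grip_width: 0.0008
grip_force: 5.1
```

```bash
python3 -c "
from h import *
where((75,0,213))"
```

```text
t 11.05 clamp TCP [ 74.3  -0.3 216.2] F clamp [10.3  2.  -4.8] yaw err vs clamp [-3.141e+00  2.000e-03 -1.800e-02] open 0.0007917261883932374
to (75, 0, 213) tool delta [ 0.7 -0.3  3.2]
```

Call:
drive_tool:
  deltas:
    - [[-1, 0, 0, 0, 0, 0], [-1, 0, 0, 0, 0, 0], [0, 0, 0, 0, 0, 0], [0, 0, 0, 0, 0, 0]]

```text
time: 11.38
position: [0.5863, -0.0695, 0.2163]
tool_rot: [0.992, -0.123, 0.008, 0.001]
ft_force: [13.6, -2.4, -6.1]
grip_width: 0.0008
grip_force: 6.7
```

Call:
drive_tool:
  deltas:
    - [[10, 0, 0, 0, 0, 0], [20, 0, 0, 0, 0, 0], [20, 0, -15, 0, 0, 0], [0, 0, -25, 0, 0, 0], [0, 0, -30, 0, 0, 0], [0, 20, -20, 0, 0, 0], [0, 35, 0, 0, 0, 0], [0, 35, 0, 0, 0, 0]]

```text
time: 12.05
position: [0.6062, -0.1671, 0.3071]
tool_rot: [0.993, -0.121, 0.0, 0.001]
ft_force: [-0.1, -0.3, -1.0]
grip_width: 0.0002
grip_force: 0.0
```

Call:
drive_tool:
  deltas:
    - [[0, 35, 0, 0, 0, 0], [0, 35, 0, 0, 0, 0], [0, 35, 0, 0, 0, 0], [0, 35, 0, 0, 0, 0], [0, 20, 0, 0, 0, 0], [0, 0, 0, 0, 0, 0]]

```text
time: 12.55
position: [0.5653, -0.3269, 0.3046]
tool_rot: [0.992, -0.125, -0.002, 0.001]
ft_force: [0.8, 0.0, -0.0]
grip_width: 0.0007
grip_force: 0.0
```

```bash
python3 -c "
from h import *
where((75,0,213))
s=eyes.camera('side');t=eyes.camera('top')
a=cv2.resize(s['img'][150:260,280:400,::-1],None,fx=4.5,fy=4.5,interpolation=2)
b=cv2.resize(t['img'][180:290,285:345,::-1],None,fx=4.2,fy=4.5,interpolation=2)
cv2.imwrite('pics/m5.png',np.hstack([a,b]))"
```

```text
t 12.55 clamp TCP [ 116.1 -255.2  304.6] F clamp [ 0.8  0.2 -0. ] yaw err vs clamp [ 3.14  -0.009 -0.005] open 0.0006775347067579322
to (75, 0, 213) tool delta [ -42.2 -255.1   91.3]
```

View pics/m5.png

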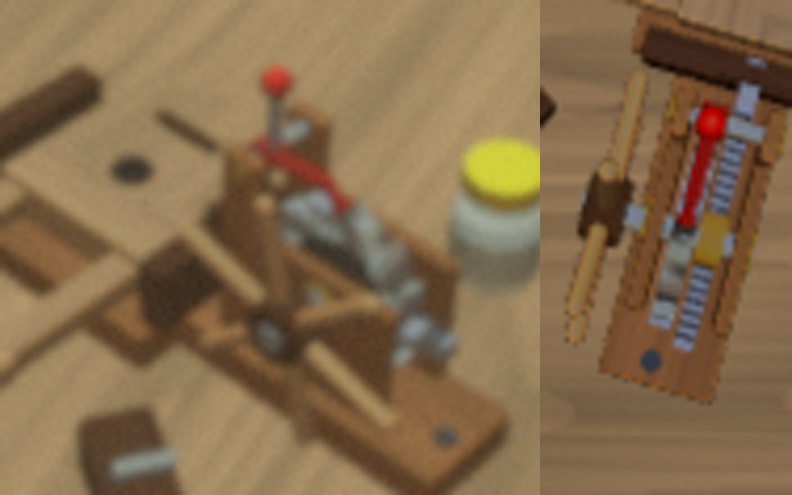

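The ball is back at side (341.3,167.8), which matches its seated start. The spoke end is at side (338.7,195.1) and top (301,217.8). I'll do a quick numeric check of the wheel angle.

```bash
python3 - <<'E'
from h import *
s=eyes.camera("side");t=eyes.camera("top")
print(K(s)[0,0])
for d in(-15,9,12,15,18):
    a=np.radians(d); P=lambda a:C0+CL.apply(np.array([84*np.sin(a),50,100+84*np.cos(a)])/1e3)
    print(d,"side top",proj(s,P(a))[0].round(1),"side -60",proj(s,P(a-np.pi/3))[0].round(1),"side -120",proj(s,P(a-2*np.pi/3))[0].round(1),"top-view",proj(t,P(a))[0].round(1),proj(t,P(a-np.pi/3))[0].round(1),proj(t,P(a+np.pi/3))[0].round(1))
h=cv2.cvtColor(s["img"],cv2.COLOR_RGB2HSV)
m=(((h[...,0]<6)|(h[...,0]>174))&(h[...,1]>170)&(h[...,2]>90)).astype(np.uint8)
k,_,st,ce=cv2.connectedComponentsWithStats(m)
print([(st[i].tolist(),ce[i].round(1).tolist()) for i in range(1,k) if st[i][4]>8])
E
```

```text
432.08929781281483
-15 side top [352. 201.] side -60 [370.2 231.3] side -120 [360.8 249.7] top-view [297.2 235. ] [292.6 258. ] [305.8 202.9]
9 side top [340.6 193.8] side -60 [365.9 218.6] side -120 [367.7 245.6] top-view [300.8 220.8] [293.4 252.3] [308.1 196.6]
12 side top [339.2 193.2] side -60 [365. 217.] side -120 [368.3 244.8] top-view [301.2 219.1] [293.6 251.2] [308.3 196.2]
15 side top [337.9 192.7] side -60 [364.1 215.4] side -120 [368.8 243.8] top-view [301.7 217.4] [293.8 250.1] [308.4 195.8]
18 side top [336.5 192.3] side -60 [363.1 213.8] side -120 [369.3 242.8] top-view [302.1 215.7] [294.1 248.8] [308.6 195.6]
[([339, 166, 5, 4, 17], [340.9, 167.6]), ([342, 184, 11, 7, 27], [346.7, 187.2])]
```

```bash
python3 -c "
from h import *
print(ticket.hand_in())"
```

```text
the job is handed in; nothing more can be done
None
```

The clamp is eased by one notch: I flipped the pawl up, turned the wheel back about one tooth (roughly 0.5 rad by camera), pressed the pawl down to its seated position, and handed the job in at about 13 s; the verdict was not shown.

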